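# Scan the spice jars' seals with a stick-driven scanner and put them in the tray

### The job

Stock-take the spice jars: stand every spice jar that is on the worktop upright on the scanner's deck, paper seal facing the scanning bar. When they are all there, tilt the control box's spring-centred stick fully to the left and hold it there for a good three seconds, then fully to the right and hold it there for a good three seconds, so that the scan head sweeps past them all, and let the stick spring back. Then stand all the jars upright in the wooden tray, and leave the small carton beside the scanner where it is.

Things in the scene. Friction and masses are not known exactly. Their poses are not given: they have to be found in the camera images.
- deck (a point): Middle of the top of the scanner's fixed grey deck: 380 mm long (y), top 3 mm above the worktop, front edge at x = -45 mm, bar face at x = +55 mm, rubber strip along its middle. x points square from the deck's front to the white bar along its far edge, y along the bar to the left, z up. A jar may stand at x = -32 to +22 mm, y = -170 to 170 mm.
- bar_back (a point): Top of the scanner's bar, middle of its length, near its back: 95 mm beyond the deck's middle along the deck's x axis, 68 mm above the worktop. A seal faces the bar when the jar's x axis points along the deck's x axis within 0.3 rad. The bar is 68 mm high, 45 mm deep; the scan head on it stands out 11 mm from its face.
- stick_side (a joint): Sideways tilt of the control box's stick, rad: 0 upright, positive to the left (+y of the box), negative to the right; stops at 0.45 either way; springs back to 0 with 0.6 N m per rad (about 3.6 N at the ball when fully over). It drives the scan head along the bar. Tilted counts from 0.32.
- stick_fore (a joint): The same stick's tilt away from (+) or towards (-) the robot, rad (along the box's x axis), same spring and stops. Stay within 0.15 of 0 while tilting sideways.
- box_pivot (a point): Control box, fixed: grey, 120 x 120 mm, its top 53 mm above the worktop, with white arrows on its top to the left and right of the stick. This point is the stick's pivot, in the middle of the box's top. x away from the robot, y to the left (both turned with the box), z up.
- stick_ball (a point): Centre of the black ball (28 mm across) at the end of the stick, 75 mm from the pivot, 128 mm above the worktop when upright; the steel shaft below it is 10 mm thick, with a rubber boot at its foot. The ball can be gripped from above. Its axes turn with the stick.
- tray_floor (a point): Shallow square wooden tray, fixed, 180 x 180 mm outside, on feet; floor 12 mm and rim 20 mm above the worktop, rim 4 mm thick. This point is the middle of its floor; x and y along its sides.
- box_tea: Bystander, loose: small carton to the right of the scanner, 102 x 53 x 60 mm, origin under its middle. Leave alone.
- jar1_center (a point): Spice jar, loose, 42 mm across and 108 mm high, 0.18 kg (varies), heavy base, fixed screw cap 42 mm across on the top 30 mm or so; take it from above by the cap. This point is on its axis, half-way up (54 mm). z points to the cap, x to the side with the paper seal. None if this jar is absent.
- jar1_seal (a point): The same jar's paper seal: an off-white strip 12 mm wide that runs from the middle of the cap's top over its edge and 78 mm down one side. This point is on the jar's side, 21 mm from its axis and 85 mm above its foot.
- jar2_center (a point): Spice jar, loose, 42 mm across and 108 mm high, 0.18 kg (varies), heavy base, fixed screw cap 42 mm across on the top 30 mm or so; take it from above by the cap. This point is on its axis, half-way up (54 mm). z points to the cap, x to the side with the paper seal. None if this jar is absent.
- jar2_seal (a point): The same jar's paper seal: an off-white strip 12 mm wide that runs from the middle of the cap's top over its edge and 78 mm down one side. This point is on the jar's side, 21 mm from its axis and 85 mm above its foot.
- jar3_center (a point): Spice jar, loose, 42 mm across and 108 mm high, 0.18 kg (varies), heavy base, fixed screw cap 42 mm across on the top 30 mm or so; take it from above by the cap. This point is on its axis, half-way up (54 mm). z points to the cap, x to the side with the paper seal. None if this jar is absent.
- jar3_seal (a point): The same jar's paper seal: an off-white strip 12 mm wide that runs from the middle of the cap's top over its edge and 78 mm down one side. This point is on the jar's side, 21 mm from its axis and 85 mm above its foot.
- jar4_center (a point): Spice jar, loose, 42 mm across and 108 mm high, 0.18 kg (varies), heavy base, fixed screw cap 42 mm across on the top 30 mm or so; take it from above by the cap. This point is on its axis, half-way up (54 mm). z points to the cap, x to the side with the paper seal. None if this jar is absent.
- jar4_seal (a point): The same jar's paper seal: an off-white strip 12 mm wide that runs from the middle of the cap's top over its edge and 78 mm down one side. This point is on the jar's side, 21 mm from its axis and 85 mm above its foot.
Not all that is in view belongs to the job. Leave any purple look-alike of the part that bears jar2_center alone.

How it is judged:
By the outcome, as a careful person would: the job done as asked, in the order asked, and still so for the second after the job is handed in, with the robot touching nothing.
Of jar1, jar2, jar3, jar4 only 3 to 4 are there at a start; the rules pass over those that are not, and their reading is None.
At some moment in a run one of jar1, jar2, jar3, jar4 may be knocked a few centimetres aside while the robot is not near it.
Once in a run the grip may slacken for a moment while it holds something.
It also fails if it takes over 210 s, if anything falls off the work surface, if the arm or the gripper's body presses on something with over 40 N, if the wrist force passes 120 N, or if a joint passes its speed limit or range.

### The arm

A 6-joint arm with a two-finger parallel gripper is mounted at the origin on a cart in front of the work surface, level with it; the furniture and walls round the work are solid. World frame = base frame: x ahead of the robot, y to its left, z up, the work surface at z = 0. Lengths are in mm, angles in rad, forces in N, time in s.
With the tool pointing down it reaches from about 300 to 775 mm from the base axis. Payload 14.6 kg.
Tool frame: the origin (TCP) lies between the finger pads; the fingertips stand 17 mm ahead of it and the grasp point (between the pads) lies 2 mm behind it (manip.tip_reach is the distance from the TCP to the fingertips, in mm); z points along the fingers, y is the line along which they close (so a half turn about z gives the same grasp; the last joint's range is limited). The gripper opens to 94 mm and grips with 3 to 60 N. Pads are 16 mm wide; open, the fingers measure 119 mm over their backs; the gripper's body (75 mm by 177 mm) begins 78 mm behind the grasp point.
Start: joints at [1.163, 0.3, 1.521, -0, 1.321, -0.067], TCP at [183.83, 518.359, 222.446] pointing down, gripper open.
Joint ranges: [-3.03, 3.03], [-0.79, 2.21], [0.23, 2.52], [-1.04, 4.18], [0, 3.07], [-2.55, 2.55]. Speed limits (rad/s): [2.22, 2.22, 2.57, 3.14, 3.14, 3.14].

### API

Orientations are given as [roll, pitch, yaw] about the fixed x, y, z axes, in that order (R = Rz(yaw) Ry(pitch) Rx(roll)).
In Python, from cell import manip, viewer gives the robot as it stands.
- The arm moves only by the tool apply_moves, never from a script. Its argument "moves" is a list of rows, each a list of 3 entries, a list of its own where there are three numbers: the shift along the tool's x, y, z each as a share of 0.25 m, from -1 to 1, then the turn, a rotation vector about the tool's x, y, z each as a share of pi rad, from -1 to 1, then the closure, from 0 (fully open) to 1 (shut). In form: [[[dx, dy, dz], [wx, wy, wz], grip], ...]. A call has 1 to 12 rows; each row is the pose to reach, as a shift and turn from the pose commanded when the call began, along the tool's axes at that moment, turning the shorter way round; what a row does not reach only later rows make up. A row lasts 1/12 s, in which the tool goes at most 41.7 mm and 7.16 degrees, less where a joint would pass 70% of its speed; a pose out of reach is approached as far as the arm can. A call with a number of a shift or a turn outside -1 to 1 is refused whole. A call with a gripper value outside its range is refused whole. The fingers move at their own pace and stop on an object; "squeeze" is the grip in N (left out, the last holds). Time passes only in rows, so rows that repeat a pose let the fingers close. It gives the time, the measured TCP pose, the force, the opening and the grip force at its end, in the units of the state.
- manip.read_state(): the state, without advancing time (a new reading comes with each control period).
- viewer.camera(name): name is "scene" or "top" or "wrist"; returns the picture (384x512x3 uint8, blue, green, red); there is no depth.
- viewer.camera_info(name): a dict with "camera_matrix" (3x3 intrinsics, pixels), "R" (3x3) and "t" (3): a world point X has camera coordinates R X + t. Camera axes: x right, y down, z forward; pixel columns grow to the right and rows downward; lengths in mm; the calibration is good to about 2 mm. A picture is of the moment at which its call begins: read the wrist's pose just before it. camera_info takes no time and is no camera call; for the wrist camera it gives the pose at the moment of the call.
- manip.sign_off(): hands the job in; it is judged then, once.
The state is a dict: "clock": time; "joints": joint angles; "qd": joint speeds; "effort": joint torques, N m; "eef_pos": TCP position; "eef_rot": TCP orientation; "wrist_force": force on the tool from outside, world axes, zero at the start; "moment": the same for the moment, N m; "finger_gap": finger opening in mm; "finger_force": force on a finger pad.
Only numpy, scipy, OpenCV 4.12 (cv2) and the standard library are available. Lean on these libraries where they do the work, as an engineer would, in place of code of your own. Each camera call takes 0.05 s, during which the arm holds its last target. There are 200 camera calls.

## Working session

There is one attempt and no reset: what is moved stays moved. The work goes in short steps, Python scripts to look and compute and a tool call to move; the robot and the scene stay as the last step left them, time stands still between calls to the robot, and variables do not carry over. Pictures are saved under pics/ and viewed, at most 14 in all, crops included, and the job is handed in when it is done.

Besides the shell and the picture viewer there is one more tool, called after "Emit:" as a command line: name --argument value ..., lists and objects as JSON in quotes. apply_moves: Moves the arm, as the interface text tells. Shift numbers are shares of 0.25 m and turn numbers shares of pi rad, none past 1 either way. Its arguments: {"type":"object","properties":{"moves":{"type":"array"},"squeeze":{"type":"number"}},"required":["moves"]}

```bash
ls; mkdir -p pics
python3 - <<'E'
from cell import manip, viewer
import cv2,numpy as np
s=manip.read_state(); print(s['clock'],s['eef_pos'],s['eef_rot'],s['finger_gap'])
for n in("top","scene"):
    i=viewer.camera_info(n); print(n,np.round(i['camera_matrix'],1).tolist(),np.round(i['R'],3).tolist(),np.round(i['t'],1).tolist())
    cv2.imwrite(f'pics/{n}0.png',cv2.resize(viewer.camera(n),(800,600),interpolation=cv2.INTER_CUBIC))
E
```

```text
pics
0.0 [183.72716215 518.13631199 221.89520174] [-3.14042883e+00 -9.81747407e-05  2.80081813e+00] 93.9812732547637
top [[456.4, 0.0, 260.3], [0.0, 456.4, 191.6], [0.0, 0.0, 1.0]] [[0.021, -0.999, -0.024], [-0.997, -0.019, -0.073], [0.072, 0.025, -0.997]] [94.9, 524.2, 1173.3]
scene [[365.0, 0.0, 251.7], [0.0, 365.0, 189.6], [0.0, 0.0, 1.0]] [[0.854, -0.519, -0.006], [-0.299, -0.482, -0.823], [0.425, 0.705, -0.568]] [-406.2, 301.3, 856.9]
```

View pics/top0.png

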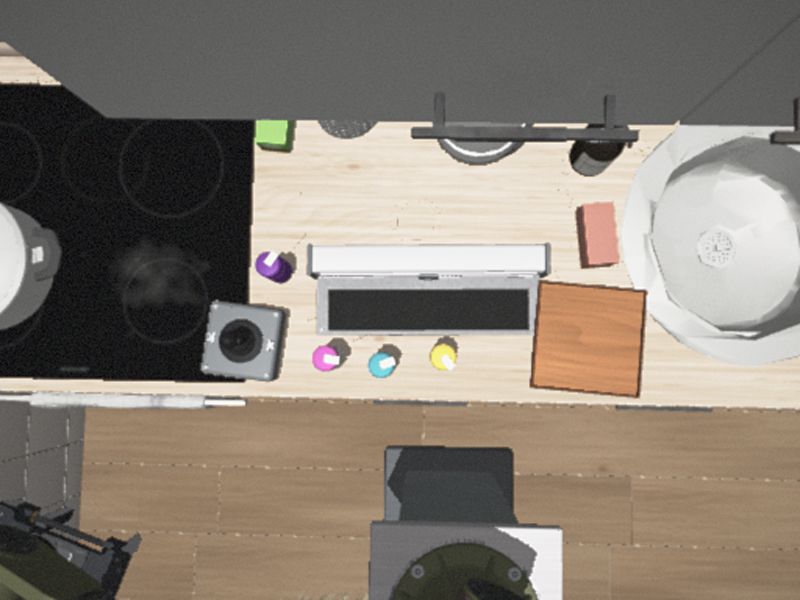

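View pics/scene0.png

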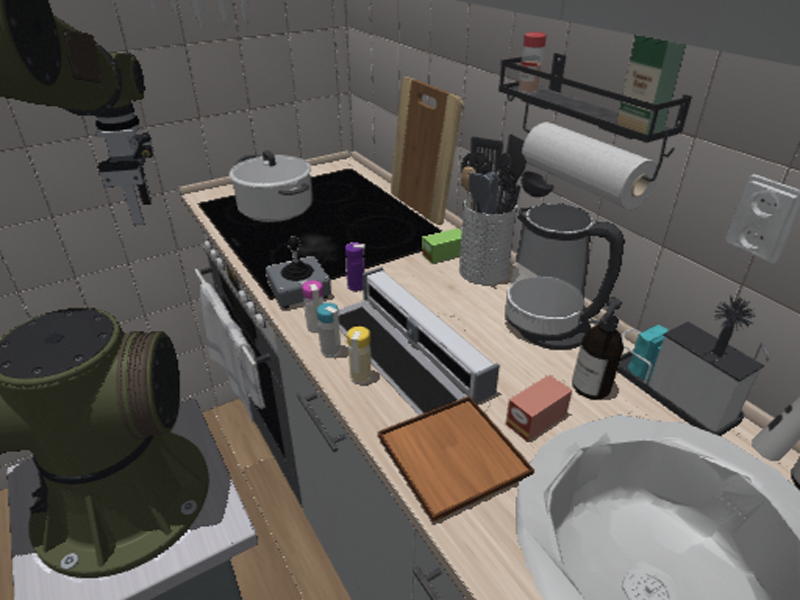

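The top view shows three jars: magenta cap (326,358), cyan (382,364) and yellow (443,357). The purple one at (272,265) is the look-alike to leave alone. The control box is at (243,341), the deck at (428,305), the tray at (589,339) and the carton at (599,234). I'll take an enlarged crop to confirm.

```bash
cat > h.py <<'E'
from cell import manip, viewer
import cv2, numpy as np
from scipy.spatial.transform import Rotation as Rot
def ray(name,px,z,info=None):
    "pixels (raw image) -> world points at height z"
    i=info or viewer.camera_info(name); K,R,t=[np.array(i[k],float) for k in("camera_matrix","R","t")]
    c=-R.T@t; out=[]
    for p in np.atleast_2d(px):
        d=R.T@np.linalg.solve(K,[p[0],p[1],1]); out.append(c+d*(z-c[2])/d[2])
    return np.array(out)
def proj(name,X,info=None):
    i=info or viewer.camera_info(name); K,R,t=[np.array(i[k],float) for k in("camera_matrix","R","t")]
    q=(R@np.atleast_2d(X).T+t.reshape(3,1)).T@K.T; return q[:,:2]/q[:,2:]
def pose():
    s=manip.read_state(); return np.array(s['eef_pos']),Rot.from_euler('xyz',s['eef_rot'])
def down(yaw): # tool down; tool x axis at angle yaw in world
    return Rot.from_euler('xyz',[np.pi,0,yaw])
def move(X,yaw,start=None):
    p,R=start or pose()
    return np.round(R.inv().apply(np.array(X)-p)/250,4), np.round((R.inv()*down(yaw)).as_rotvec()/np.pi,4)
E
python3 - <<'E'
from h import *
im=viewer.camera('top'); cv2.imwrite('pics/raw.png',im)
a=cv2.resize(im[150:250,125:305],None,fx=4.4,fy=4.4,interpolation=cv2.INTER_CUBIC); cv2.imwrite('pics/c1.png',a)
w=lambda pts,z: np.round(ray('top',np.array(pts)/1.5625,z)[:,:2],0).tolist()
print('jars',w([(326,358),(382,364),(443,357),(272,260)],108))
T=np.array(w([(538,281),(646,291),(640,397),(531,386)],20));print('tray',T.tolist(),T.mean(0))
print('deck front corners',w([(318,334),(537,331)],3),'bar',w([(313,244),(548,243),(313,274),(548,271)],68))
print('box',w([(213,300),(286,308),(274,380),(202,370)],53),'ball',w([(239,341)],128))
p,R=pose(); print(R.as_matrix().round(3).tolist(), viewer.camera_info('wrist'))
E
```

```text
jars [[423.0, 226.0], [415.0, 139.0], [428.0, 46.0], [574.0, 315.0]]
tray [[557.0, -113.0], [544.0, -292.0], [369.0, -281.0], [383.0, -103.0]] [ 463.25 -197.25]
deck front corners [[462.0, 255.0], [474.0, -115.0]] bar [[606.0, 258.0], [614.0, -121.0], [557.0, 257.0], [569.0, -121.0]]
box [[513.0, 422.0], [502.0, 302.0], [385.0, 317.0], [398.0, 435.0]] ball [[446.0, 357.0]]
[[-0.942, 0.334, -0.0], [0.334, 0.942, -0.001], [0.0, -0.001, -1.0]] {'camera_matrix': array([[275.13706392,   0.        , 252.98344809],
       [  0.        , 275.13706392, 192.91933721],
       [  0.        ,   0.        ,   1.        ]]), 'R': array([[ 0.33456233,  0.9423725 , -0.00145371],
       [ 0.90958918, -0.32251943,  0.26197089],
       [ 0.24640532, -0.08896787, -0.96507468]]), 't': array([-549.02658228,  -27.14540163,  391.89293421])}
```

View pics/c1.png

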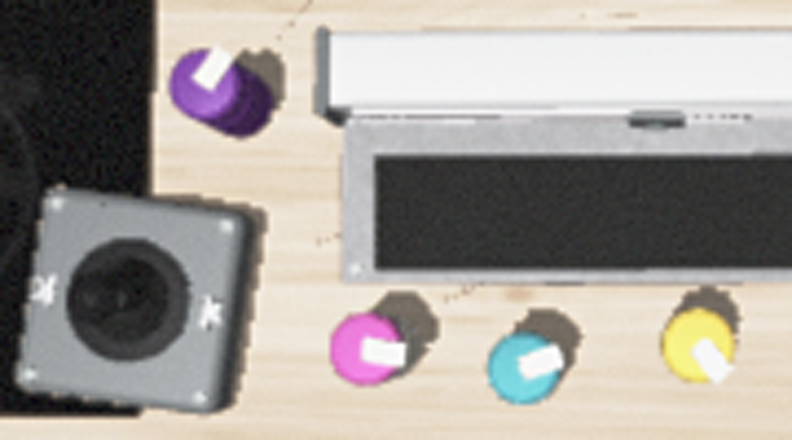

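The crop shows the magenta cap at (365,349), cyan at (524,368) and yellow at (698,345). The purple look-alike at (210,85) stays put. I'll move to an overview pose to refine these positions with the wrist camera.

Run:
```python
from h import *
c=lambda pts,z: np.round(ray('top',np.array(pts)/4.4+[125,150]-0.4,z)[:,:2],1)
A=c([(365,349),(524,368),(698,345)],108);B=c([(405,353),(562,352),(722,375)],108)
print(A.tolist(),np.degrees(np.arctan2(*(B-A).T[::-1])))
p,R=pose(); print(move((292,319,300),np.radians(170))); print(move((400,120,330),np.pi,((292,319,300),down(np.radians(170)))))
```

```text
[[423.1, 228.8], [414.6, 141.3], [429.2, 46.4]] [ -94.41862047  -66.03751103 -140.05382605]
(array([-0.6743, -0.6065, -0.3114]), array([-0.0003, -0.    , -0.0529]))
(array([-0.5637, -0.7089, -0.12  ]), array([ 0.    ,  0.    , -0.0556]))
```

Emit:
apply_moves --moves '[[[-0.674,-0.607,-0.311],[0,0,-0.053],0],[[-0.674,-0.607,-0.311],[0,0,-0.053],0],[[-0.674,-0.607,-0.311],[0,0,-0.053],0],[[-0.674,-0.607,-0.311],[0,0,-0.053],0],[[-0.674,-0.607,-0.311],[0,0,-0.053],0],[[-0.674,-0.607,-0.311],[0,0,-0.053],0],[[-0.674,-0.607,-0.311],[0,0,-0.053],0],[[-0.674,-0.607,-0.311],[0,0,-0.053],0]]'

```text
clock: 0.82
eef_pos: [292.5, 318.4, 300.7]
eef_rot: [3.141, 0.001, 2.965]
wrist_force: [-0.5, -0.2, 0.1]
finger_gap: 93.9
finger_force: 0.0
```

Emit:
apply_moves --moves '[[[-0.564,-0.709,-0.12],[0,0,-0.056],0],[[-0.564,-0.709,-0.12],[0,0,-0.056],0],[[-0.564,-0.709,-0.12],[0,0,-0.056],0],[[-0.564,-0.709,-0.12],[0,0,-0.056],0],[[-0.564,-0.709,-0.12],[0,0,-0.056],0],[[-0.564,-0.709,-0.12],[0,0,-0.056],0],[[-0.564,-0.709,-0.12],[0,0,-0.056],0],[[-0.564,-0.709,-0.12],[0,0,-0.056],0],[[-0.564,-0.709,-0.12],[0,0,-0.056],0]]'

```text
clock: 1.57
eef_pos: [399.7, 121.1, 329.5]
eef_rot: [3.142, -0.001, -3.139]
wrist_force: [-0.6, 0.2, -0.4]
finger_gap: 94.1
finger_force: 0.0
```

Run:
```python
from h import *
import pickle
i=viewer.camera_info('wrist'); im=viewer.camera('wrist'); pickle.dump(i,open('w1.pkl','wb'))
cv2.imwrite('pics/w1.png',cv2.resize(im,(800,600),interpolation=cv2.INTER_CUBIC)); print(pose()[0])
D=lambda x,y,z: np.array([510+x*np.cos(.028)-y*np.sin(.028),69+x*np.sin(.028)+y*np.cos(.028),z])
pts=[D(-45,190,3),D(-45,-190,3),D(100,190,68),D(55,190,68),D(55,-190,68),(423,228.8,108),(414.6,141,108),(429,46,108)]
print((proj('wrist',pts,i)*1.5625).round().tolist())
```

```text
[399.59641943 121.27783163 329.6559762 ]
[[511.0, 305.0], [191.0, 313.0], [521.0, 445.0], [523.0, 409.0], [177.0, 417.0], [512.0, 297.0], [417.0, 288.0], [315.0, 303.0]]
```

View pics/w1.png

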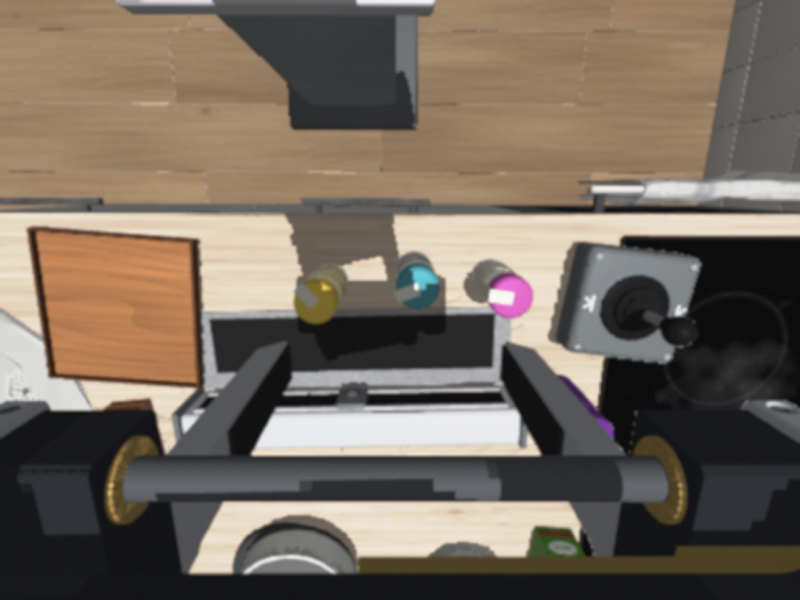

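Projections match what's in view to within 2 px: caps at (317,301), (418,286) and (512,296), and no fourth jar. I'll pick the cyan jar first.

Emit:
apply_moves --moves '[[[-0.06,0.081,0.1],[0,0,0.04],0],[[-0.06,0.081,0.25],[0,0,0.08],0],[[-0.06,0.081,0.4],[0,0,0.12],0],[[-0.06,0.081,0.55],[0,0,0.16],0],[[-0.06,0.081,0.598],[0,0,0.2],0],[[-0.06,0.081,0.598],[0,0,0.24],0],[[-0.06,0.081,0.598],[0,0,0.28],0],[[-0.06,0.081,0.598],[0,0,0.32],0],[[-0.06,0.081,0.598],[0,0,0.36],0],[[-0.06,0.081,0.598],[0,0,0.372],0],[[-0.06,0.081,0.65],[0,0,0.372],0],[[-0.06,0.081,0.65],[0,0,0.372],0]]'

```text
clock: 2.62
eef_pos: [413.7, 141.4, 166.0]
eef_rot: [-3.139, -0.001, 1.977]
wrist_force: [-0.4, -0.1, 0.6]
finger_gap: 93.9
finger_force: 0.0
```

Run:
```python
from h import *
i=viewer.camera_info('wrist'); im=viewer.camera('wrist')
print(pose()[0], proj('wrist',[(414.6,141.3,108),(423,228.8,108),(429,46,108)],i)*1.5625, move((414.6,141.3,93),np.radians(113)))
cv2.imwrite('pics/w2.png',cv2.resize(im,(800,600),interpolation=cv2.INTER_CUBIC))
```

```text
[414.03173983 141.28746842 166.87453206] [[397.64399796 330.81361478]
 [483.31635567 183.22690636]
 [356.73281275 478.23970507]] (array([-0.001 ,  0.0027,  0.2955]), array([-0.0007, -0.0001,  0.0015]))
```

View pics/w2.png

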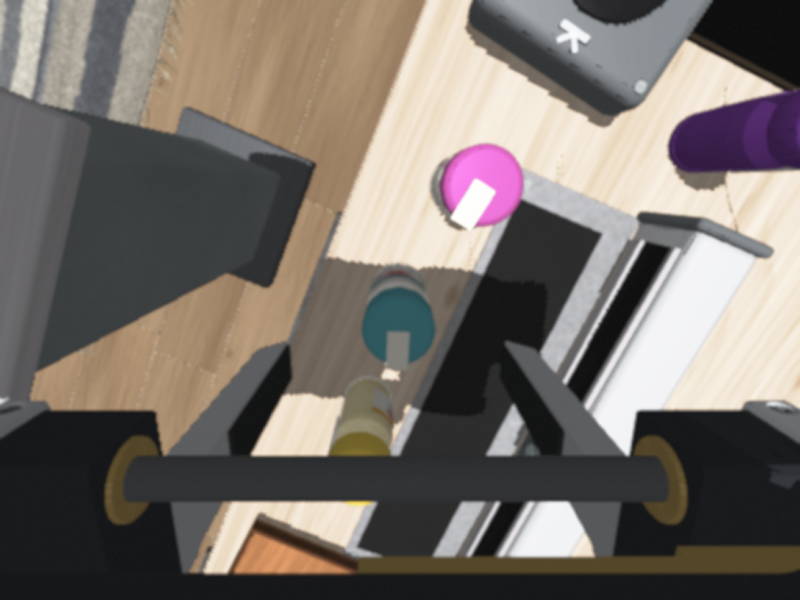

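Cyan cap at (398,328), where I predicted it, with its seal pointing straight down the picture. Next I'll descend and grip.

Emit:
apply_moves --moves '[[[0,0.002,0.15],[0,0,0],0.2],[[0,0.002,0.25],[0,0,0],0.2],[[0,0.002,0.295],[0,0,0],0.2],[[0,0.002,0.295],[0,0,0],0.2],[[0,0.002,0.295],[0,0,0],1],[[0,0.002,0.295],[0,0,0],1],[[0,0.002,0.295],[0,0,0],1],[[0,0.002,0.295],[0,0,0],1],[[0,0.002,0.295],[0,0,0],1],[[0,0.002,0.295],[0,0,0],1],[[0,0.002,0.295],[0,0,0],1],[[0,0.002,0.295],[0,0,0],1]]' --squeeze 25

```text
clock: 3.67
eef_pos: [415.7, 140.5, 94.4]
eef_rot: [3.141, 0.0, 1.975]
wrist_force: [-1.3, -0.7, 5.6]
finger_gap: 40.5
finger_force: 25.0
```

Run:
```python
from h import *
s=manip.read_state();print(s['finger_gap'],s['finger_force'],pose()[0],s['eef_rot'])
print(move((505,69,180),np.pi),move((505,69,97.5),np.pi),move((420,141,180),2))
```

```text
40.51308078398293 25.002254247665405 [415.69948627 140.51610951  94.38691849] [3.14090607e+00 1.03648995e-04 1.97450928e+00]
(array([-0.4034,  0.2163, -0.3423]), array([ 2.000e-04,  2.000e-04, -3.715e-01])) (array([-0.4034,  0.2161, -0.0123]), array([ 2.000e-04,  2.000e-04, -3.715e-01])) (array([-0.005 ,  0.0168, -0.3424]), array([ 0.0002,  0.    , -0.0081]))
```

Emit:
apply_moves --moves '[[[0,0,-0.12],[0,0,0],1],[[0,0,-0.24],[0,0,0],1],[[0,0,-0.34],[0,0,-0.03],1],[[-0.07,0.04,-0.342],[0,0,-0.07],1],[[-0.14,0.08,-0.342],[0,0,-0.11],1],[[-0.21,0.12,-0.342],[0,0,-0.15],1],[[-0.28,0.16,-0.342],[0,0,-0.19],1],[[-0.34,0.19,-0.342],[0,0,-0.23],1],[[-0.403,0.216,-0.342],[0,0,-0.27],1],[[-0.403,0.216,-0.342],[0,0,-0.31],1],[[-0.403,0.216,-0.342],[0,0,-0.35],1],[[-0.403,0.216,-0.342],[0,0,-0.372],1]]'

```text
clock: 4.67
eef_pos: [504.6, 68.7, 179.0]
eef_rot: [-3.142, -0.001, -3.134]
wrist_force: [-0.4, 0.3, -1.5]
finger_gap: 40.5
finger_force: 25.0
```

Run:
```python
from h import *
s=manip.read_state();print(s['finger_gap'],s['finger_force'])
print(move((505,69,97.6),np.pi))
```

```text
40.46231535320328 24.996579587459564
(array([-0.0018,  0.0011,  0.3255]), array([-0.    , -0.0003,  0.0025]))
```

Emit:
apply_moves --moves '[[[0,0,0.1],[0,0,0],1],[[0,0,0.2],[0,0,0],1],[[0,0,0.28],[0,0,0],1],[[0,0,0.31],[0,0,0],1],[[0,0,0.328],[0,0,0],1],[[0,0,0.329],[0,0,0],1],[[0,0,0.329],[0,0,0],1]]'

```text
clock: 5.25
eef_pos: [505.1, 69.1, 97.9]
eef_rot: [3.142, 0.001, -3.14]
wrist_force: [-1.2, 1.0, -0.9]
finger_gap: 40.8
finger_force: 25.0
```

Run:
```python
from h import *
s=manip.read_state();print(s['finger_gap'],s['finger_force'],s['eef_pos'],s['wrist_force'])
```

```text
40.8480202216205 24.999387860298157 [505.12128044  69.05277459  97.94100705] [-1.24285257  0.97748171 -0.89958302]
```

Emit:
apply_moves --moves '[[[0,0,0.002],[0,0,0],1],[[0,0,0.002],[0,0,0],0.2],[[0,0,0.002],[0,0,0],0.2],[[0,0,0.002],[0,0,0],0.2],[[0,0,0.002],[0,0,0],0.2],[[0,0,-0.06],[0,0,0],0.2],[[0,0,-0.2],[0,0,0],0.2],[[0,0,-0.36],[0,0,0.04],0.2],[[0.1,-0.03,-0.4],[0,0,0.08],0.2],[[0.2,-0.06,-0.4],[0,0,0.12],0.2],[[0.303,-0.091,-0.4],[0,0,0.16],0.2],[[0.303,-0.091,-0.4],[0,0,0.2],0.2]]'

```text
clock: 6.25
eef_pos: [426.1, 45.5, 197.5]
eef_rot: [-3.141, -0.0, 2.512]
wrist_force: [-0.1, 0.2, -0.7]
finger_gap: 75.3
finger_force: 0.0
```

Run:
```python
from h import *
s=manip.read_state();print(s['finger_gap'])
print(move((429.2,46.4,170),np.radians(38)))
```

```text
75.26578524068476
(array([-0.0079,  0.0103,  0.1099]), array([-1.000e-04,  1.000e-04,  5.884e-01]))
```

Emit:
apply_moves --moves '[[[0,0,0],[0,0,0.04],0],[[0,0,0],[0,0,0.08],0],[[0,0,0],[0,0,0.12],0],[[0,0,0],[0,0,0.16],0],[[0,0,0],[0,0,0.2],0],[[0,0,0],[0,0,0.24],0],[[0,0,0],[0,0,0.28],0],[[0,0,0],[0,0,0.32],0],[[0,0,0.05],[0,0,0.36],0],[[0,0,0.1],[0,0,0.4],0],[[0,0,0.15],[0,0,0.44],0],[[0,0,0.15],[0,0,0.48],0]]'

```text
clock: 7.25
eef_pos: [428.1, 46.1, 157.8]
eef_rot: [-3.139, 0.002, 1.012]
wrist_force: [-0.5, 0.2, -1.5]
finger_gap: 93.9
finger_force: 0.0
```

Emit:
apply_moves --moves '[[[0,0,0],[0,0,0.04],0],[[0,0,0],[0,0,0.08],0],[[0,0,0],[0,0,0.109],0],[[0,0,0],[0,0,0.109],0],[[0,0,0],[0,0,0.109],0]]'

```text
clock: 7.67
eef_pos: [429.0, 46.2, 159.8]
eef_rot: [3.142, -0.0, 0.679]
wrist_force: [0.1, -0.1, 0.7]
finger_gap: 93.9
finger_force: 0.0
```

Run:
```python
from h import *
s=manip.read_state();print(s['finger_gap'],s['eef_pos'],s['eef_rot'])
i=viewer.camera_info('wrist'); im=viewer.camera('wrist')
print(proj('wrist',[(429.2,46.4,108)],i)*1.5625, move((429.2,46.4,93),np.radians(38)))
cv2.imwrite('pics/w3.png',cv2.resize(im,(800,600),interpolation=cv2.INTER_CUBIC))
hs=cv2.cvtColor(im,cv2.COLOR_BGR2HSV); m=cv2.inRange(hs,(22,120,60),(35,255,255)); print(cv2.boundingRect(m),np.array(cv2.boundingRect(m))*1.5625)
```

```text
93.88968318232489 [429.00192998  46.17484371 159.7911604 ] [ 3.14150947e+00 -1.04510732e-04  6.78916334e-01]
[[394.78114495 333.11640413]] (array([ 0.0011, -0.0003,  0.2671]), array([ 0.    , -0.    ,  0.0051]))
(231, 185, 265, 181) [360.9375 289.0625 414.0625 282.8125]
```

View pics/w3.png

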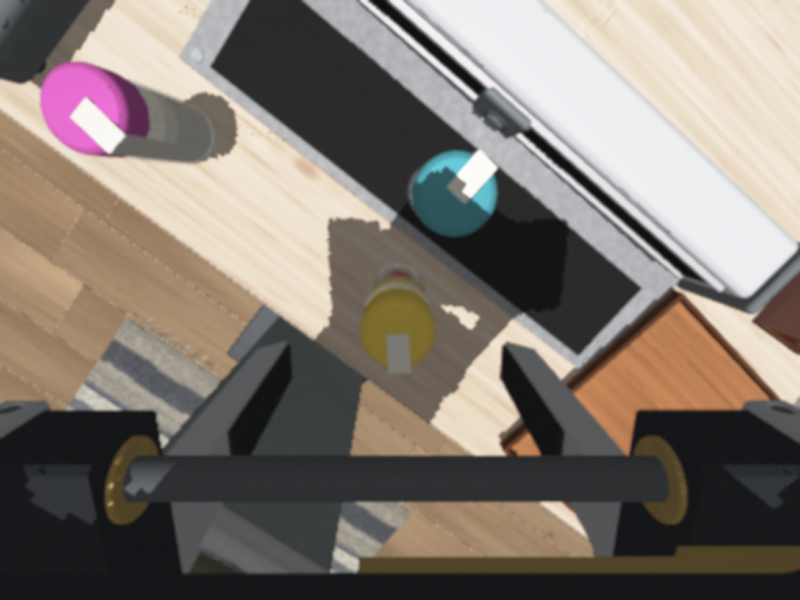

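The cyan jar stands on the deck with its seal towards the bar. The yellow cap at (397,330) is centred, so I'll descend and grip.

Emit:
apply_moves --moves '[[[0,0,0.15],[0,0,0],0.2],[[0,0,0.24],[0,0,0],0.2],[[0,0,0.266],[0,0,0],0.2],[[0,0,0.266],[0,0,0],0.2],[[0,0,0.266],[0,0,0],1],[[0,0,0.266],[0,0,0],1],[[0,0,0.266],[0,0,0],1],[[0,0,0.266],[0,0,0],1],[[0,0,0.266],[0,0,0],1],[[0,0,0.266],[0,0,0],1],[[0,0,0.266],[0,0,0],1]]'

```text
clock: 8.63
eef_pos: [429.3, 46.1, 93.6]
eef_rot: [3.141, -0.001, 0.676]
wrist_force: [1.3, -1.1, 2.2]
finger_gap: 40.6
finger_force: 2.5
```

Run:
```python
from h import *
s=manip.read_state();print(s['finger_gap'],s['eef_pos'],s['eef_rot'][2])
print(move((508,-41,180),np.pi))
```

```text
40.58246505533136 [429.28881116  46.10214482  93.55297444] 0.6758863031993405
(array([ 0.0279,  0.469 , -0.3455]), array([ 3.000e-04,  2.000e-04, -7.849e-01]))
```

Emit:
apply_moves --moves '[[[0,0,0],[0,0,0],1],[[0,0,0],[0,0,0],1],[[0,0,0],[0,0,0],1]]' --squeeze 25

```text
clock: 8.88
eef_pos: [429.4, 46.1, 93.5]
eef_rot: [3.141, -0.001, 0.676]
wrist_force: [0.5, -2.3, 6.3]
finger_gap: 40.7
finger_force: 25.0
```

Emit:
apply_moves --moves '[[[0,0,-0.12],[0,0,0],1],[[0,0,-0.24],[0,0,0],1],[[0,0,-0.345],[0,0,-0.035],1],[[0.005,0.08,-0.345],[0,0,-0.07],1],[[0.01,0.16,-0.345],[0,0,-0.11],1],[[0.015,0.24,-0.345],[0,0,-0.15],1],[[0.02,0.32,-0.345],[0,0,-0.19],1],[[0.025,0.4,-0.345],[0,0,-0.23],1],[[0.028,0.469,-0.345],[0,0,-0.27],1],[[0.028,0.469,-0.345],[0,0,-0.31],1],[[0.028,0.469,-0.345],[0,0,-0.35],1],[[0.028,0.469,-0.345],[0,0,-0.385],1]]'

```text
clock: 9.88
eef_pos: [507.3, -41.0, 178.5]
eef_rot: [-3.14, -0.001, 1.891]
wrist_force: [-0.1, 0.7, -2.9]
finger_gap: 40.4
finger_force: 25.0
```

Emit:
apply_moves --moves '[[[0,0,0],[0,0,-0.04],1],[[0,0,0],[0,0,-0.08],1],[[0,0,0],[0,0,-0.12],1],[[0,0,0],[0,0,-0.16],1],[[0,0,0],[0,0,-0.2],1],[[0,0,0],[0,0,-0.24],1],[[0,0,0],[0,0,-0.28],1],[[0,0,0],[0,0,-0.32],1],[[0,0,0],[0,0,-0.36],1],[[0,0,0],[0,0,-0.4],1],[[0,0,0],[0,0,-0.4],1],[[0,0,0],[0,0,-0.4],1]]'

```text
clock: 10.88
eef_pos: [507.5, -40.8, 178.9]
eef_rot: [3.141, -0.001, 3.139]
wrist_force: [0.2, 0.4, -2.5]
finger_gap: 40.7
finger_force: 25.0
```

Run:
```python
from h import *
s=manip.read_state();print(s['finger_gap'],s['finger_force'],s['eef_pos'],s['eef_rot'])
print(move((508,-41,97),np.pi))
```

```text
40.683373159059464 24.99486744403839 [507.4693149  -40.80420486 178.90358335] [ 3.14124377e+00 -1.29119777e-03  3.13861992e+00]
(array([-0.0025, -0.0009,  0.3276]), array([ 0.0001, -0.0004, -0.0009]))
```

Emit:
apply_moves --moves '[[[0,0,0.1],[0,0,0],1],[[0,0,0.2],[0,0,0],1],[[0,0,0.28],[0,0,0],1],[[0,0,0.31],[0,0,0],1],[[0,0,0.328],[0,0,0],1],[[0,0,0.331],[0,0,0],1],[[0,0,0.331],[0,0,0],1],[[0,0,0.331],[0,0,0],0.2],[[0,0,0.331],[0,0,0],0.2],[[0,0,0.331],[0,0,0],0.2],[[0,0,0.331],[0,0,0],0.2]]'

```text
clock: 11.8
eef_pos: [508.0, -41.0, 97.2]
eef_rot: [-3.141, 0.001, -3.141]
wrist_force: [0.7, 0.6, -0.2]
finger_gap: 64.0
finger_force: 0.0
```

Emit:
apply_moves --moves '[[[0,0,-0.08],[0,0,0],0.2],[[0,0,-0.22],[0,0,0],0.2],[[0,0.1,-0.38],[0,0,0.04],0.2],[[0.05,0.2,-0.42],[0,0,0.08],0.2],[[0.1,0.34,-0.42],[0,0,0.12],0.1],[[0.15,0.48,-0.42],[0,0,0.16],0],[[0.2,0.6,-0.42],[0,0,0.2],0],[[0.25,0.72,-0.42],[0,0,0.24],0],[[0.3,0.85,-0.42],[0,0,0.28],0],[[0.34,0.95,-0.42],[0,0,0.32],0],[[0.34,0.95,-0.42],[0,0,0.36],0],[[0.34,0.95,-0.42],[0,0,0.4],0]]'

```text
clock: 12.8
eef_pos: [422.1, 198.0, 202.0]
eef_rot: [3.141, -0.0, 1.948]
wrist_force: [0.2, -0.2, 0.9]
finger_gap: 94.0
finger_force: 0.0
```

Run:
```python
from h import *
s=manip.read_state();print(s['finger_gap'],s['finger_force'],s['eef_pos'],s['eef_rot'])
print(move((423.1,228.8,165),np.radians(84)))
```

```text
94.03772547618385 0.0 [422.06596223 198.00627983 201.97375273] [ 3.14110131e+00 -7.38491502e-05  1.94821790e+00]
(array([0.113 , 0.0492, 0.1479]), array([ 1.000e-04, -1.000e-04,  1.535e-01]))
```

Emit:
apply_moves --moves '[[[0.06,0.02,0.05],[0,0,0.04],0],[[0.12,0.04,0.1],[0,0,0.08],0],[[0.122,0.042,0.148],[0,0,0.12],0],[[0.122,0.042,0.148],[0,0,0.133],0],[[0.122,0.042,0.148],[0,0,0.133],0],[[0.122,0.042,0.148],[0,0,0.133],0]]'

```text
clock: 13.3
eef_pos: [421.2, 228.8, 165.0]
eef_rot: [3.141, -0.0, 1.536]
wrist_force: [0.9, 0.4, 0.7]
finger_gap: 94.2
finger_force: 0.0
```

Run:
```python
from h import *
s=manip.read_state();print(s['finger_gap'],s['eef_pos'],s['eef_rot'])
i=viewer.camera_info('wrist'); im=viewer.camera('wrist')
print(proj('wrist',[(423.1,228.8,108)],i)*1.5625, move((423.1,228.8,93),np.radians(84)))
cv2.imwrite('pics/w4.png',cv2.resize(im,(800,600),interpolation=cv2.INTER_CUBIC))
```

```text
94.18593356841448 [421.24617937 228.79546347 165.02826947] [ 3.14115577e+00 -1.84077816e-04  1.53583283e+00]
[[399.0695221  330.26894846]] (array([0.0003, 0.0069, 0.2887]), array([ 0.0002, -0.0001,  0.0222]))
```

View pics/w4.png

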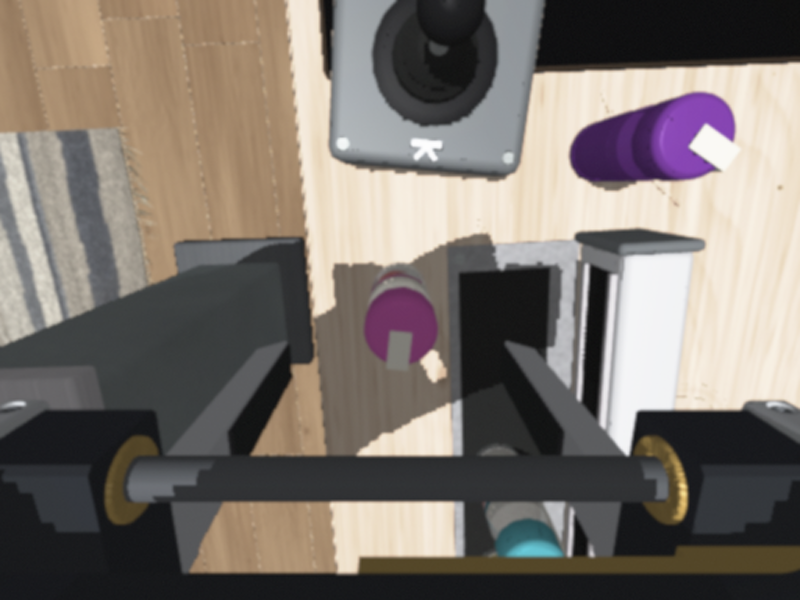

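The magenta cap is at (401,326), centred between the fingers, with its seal within a few degrees of straight down. I'll grip it.

Emit:
apply_moves --moves '[[[0,0.005,0.15],[0,0,0],0.2],[[0,0.005,0.25],[0,0,0],0.2],[[0,0.005,0.287],[0,0,0],0.2],[[0,0.005,0.287],[0,0,0],1],[[0,0.005,0.287],[0,0,0],1],[[0,0.005,0.287],[0,0,0],1],[[0,0.005,0.287],[0,0,0],1],[[0,0.005,0.287],[0,0,0],1],[[0,0.005,0.287],[0,0,0],1],[[0,0.005,0.287],[0,0,0],1],[[0,0.005,0.287],[0,0,0],1],[[0,0.005,0.287],[0,0,0],1]]'

```text
clock: 14.35
eef_pos: [422.8, 228.9, 93.7]
eef_rot: [3.14, -0.001, 1.534]
wrist_force: [0.3, 0.2, 6.5]
finger_gap: 40.4
finger_force: 25.0
```

Run:
```python
from h import *
s=manip.read_state();print(s['finger_gap'],s['finger_force'],s['eef_pos'],s['eef_rot'][2])
print(move((502,179,180),np.radians(184)))
```

```text
40.375142316322915 24.96893584728241 [422.81516201 228.91249606  93.72247299] 1.5339735911188672
(array([-0.1876,  0.3243, -0.3448]), array([ 5.000e-04,  2.000e-04, -5.339e-01]))
```

Emit:
apply_moves --moves '[[[0,0,-0.12],[0,0,0],1],[[0,0,-0.24],[0,0,0],1],[[0,0,-0.344],[0,0,-0.035],1],[[-0.03,0.05,-0.344],[0,0,-0.07],1],[[-0.06,0.1,-0.344],[0,0,-0.11],1],[[-0.09,0.15,-0.344],[0,0,-0.15],1],[[-0.12,0.2,-0.344],[0,0,-0.19],1],[[-0.15,0.25,-0.344],[0,0,-0.23],1],[[-0.188,0.324,-0.344],[0,0,-0.27],1],[[-0.188,0.324,-0.344],[0,0,-0.31],1],[[-0.188,0.324,-0.344],[0,0,-0.35],1],[[-0.188,0.324,-0.344],[0,0,-0.385],1]]'

```text
clock: 15.35
eef_pos: [501.6, 178.5, 178.6]
eef_rot: [-3.141, -0.001, 2.749]
wrist_force: [0.7, 0.5, -1.9]
finger_gap: 40.7
finger_force: 25.0
```

Emit:
apply_moves --moves '[[[0,0,0],[0,0,-0.04],1],[[0,0,0],[0,0,-0.08],1],[[0,0,0],[0,0,-0.12],1],[[0,0,0],[0,0,-0.149],1],[[0,0,0],[0,0,-0.149],1],[[0,0,0],[0,0,-0.149],1]]'

```text
clock: 15.85
eef_pos: [501.5, 178.7, 178.8]
eef_rot: [-3.142, -0.0, -3.075]
wrist_force: [-0.0, -0.4, -1.2]
finger_gap: 40.6
finger_force: 25.0
```

Run:
```python
from h import *
s=manip.read_state();print(s['finger_gap'],s['finger_force'],s['eef_pos'],s['eef_rot'])
print(move((502,179,97),np.radians(184)))
i=viewer.camera_info('wrist'); im=viewer.camera('wrist')
cv2.imwrite('pics/w5.png',cv2.resize(im,(800,600),interpolation=cv2.INTER_CUBIC))
```

```text
40.61828551285175 24.964382350444794 [501.48032611 178.72580434 178.84811462] [-3.14151860e+00 -3.43759085e-04 -3.07476667e+00]
(array([-0.0023,  0.001 ,  0.3274]), array([-0.    , -0.0001, -0.001 ]))
```

View pics/w5.png

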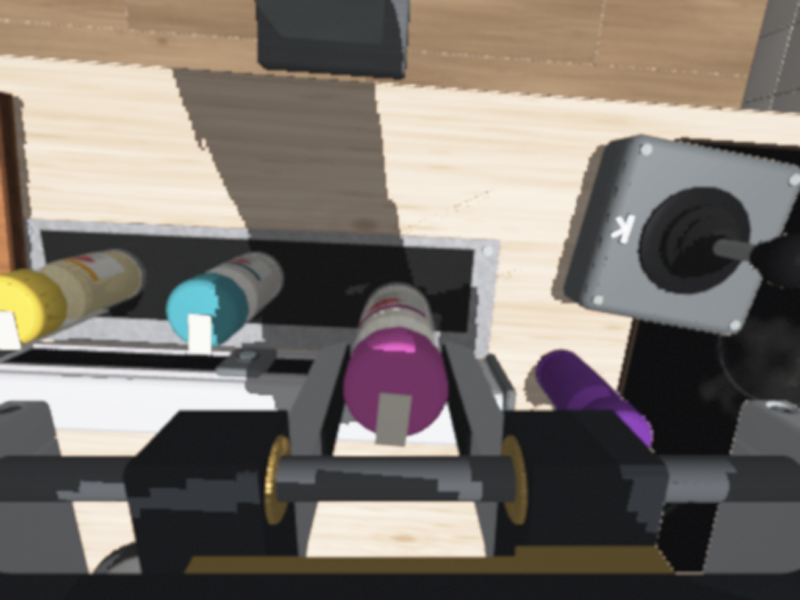

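The magenta jar is held with its seal towards the bar. Cyan and yellow stand properly at (208,305) and (20,310). I'll lower and release it, then hover over the control box.

Emit:
apply_moves --moves '[[[-0.001,0,0.1],[0,0,0],1],[[-0.001,0,0.2],[0,0,0],1],[[-0.001,0,0.28],[0,0,0],1],[[-0.001,0,0.31],[0,0,0],1],[[-0.001,0,0.328],[0,0,0],1],[[-0.001,0,0.33],[0,0,0],1],[[-0.001,0,0.33],[0,0,0],1],[[-0.001,0,0.33],[0,0,0],0.2],[[-0.001,0,0.33],[0,0,0],0.2],[[-0.001,0,0.33],[0,0,0],0.2],[[-0.001,0,0.33],[0,0,0],0.2]]'

```text
clock: 16.82
eef_pos: [502.0, 178.8, 96.8]
eef_rot: [3.142, 0.001, -3.072]
wrist_force: [0.4, -0.1, 0.2]
finger_gap: 63.7
finger_force: 0.0
```

Emit:
apply_moves --moves '[[[0,0,-0.08],[0,0,0],0.2],[[0,0,-0.22],[0,0,0],0.2],[[0,0,-0.38],[0,0,0],0.2],[[0,0,-0.53],[0,0,0],0.3],[[0.05,0.15,-0.61],[0,0,0.02],0.4],[[0.08,0.3,-0.61],[0,0,0.04],0.5],[[0.12,0.45,-0.61],[0,0,0.055],0.5],[[0.163,0.6,-0.61],[0,0,0.055],0.5],[[0.163,0.77,-0.61],[0,0,0.055],0.5],[[0.163,0.77,-0.61],[0,0,0.055],0.5],[[0.163,0.77,-0.61],[0,0,0.055],0.5],[[0.163,0.77,-0.61],[0,0,0.055],0.5]]'

```text
clock: 17.82
eef_pos: [447.7, 367.6, 248.8]
eef_rot: [-3.141, -0.0, 3.039]
wrist_force: [0.0, 0.2, 0.2]
finger_gap: 47.0
finger_force: 0.0
```

Run:
```python
from h import *
s=manip.read_state();print(s['finger_gap'],s['finger_force'],s['eef_pos'],s['eef_rot'])
i=viewer.camera_info('wrist'); im=viewer.camera('wrist')
import pickle; pickle.dump(i,open('w6.pkl','wb'))
cv2.imwrite('pics/w6.png',cv2.resize(im,(800,600),interpolation=cv2.INTER_CUBIC))
B=lambda x,y,z: np.array([449.5+x*np.cos(.1)+y*np.sin(.1),369-x*np.sin(.1)+y*np.cos(.1),z])
print((proj('wrist',[B(0,0,128),B(0,0,53),B(-60,-60,53),B(-60,60,53),B(60,-60,53)],i)*1.5625).round().tolist())
print(ray('top',np.array([[128,300]])/4.4+[125,150]-.4,60))
```

```text
47.03070221727195 0.0 [447.74727622 367.57113384 248.78720427] [-3.14112635e+00 -1.81734911e-04  3.03900959e+00]
[[398.0, 303.0], [398.0, 280.0], [324.0, 208.0], [471.0, 207.0], [330.0, 346.0]]
[[447.71984576 373.03970756  60.        ]]
```

View pics/w6.png

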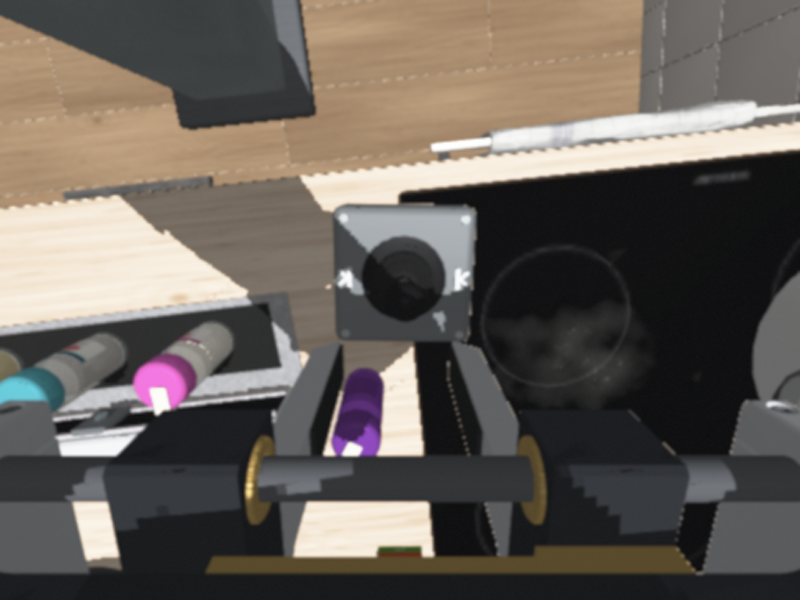

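The control box spans x 334–475 with the boot's centre at (404,279). The ball is black on black, so I'll brighten a crop.

Run:
```python
from h import *
import pickle
i=pickle.load(open('w6.pkl','rb')); im=cv2.imread('pics/w6.png')
c=im[190:350,320:490]; c=(255*(c/255.)**.4).astype(np.uint8); cv2.imwrite('pics/c6.png',cv2.resize(c,None,fx=3.5,fy=3.5))
print(ray('wrist',np.array([(404,279)])/1.5625,55,i), ray('wrist',np.array([(334,206),(475,206),(470,341),(335,338)])/1.5625,51,i).mean(0))
```

```text
[[449.03547833 374.24867779  55.        ]] [446.82721363 374.09798892  51.        ]
```

View pics/c6.png

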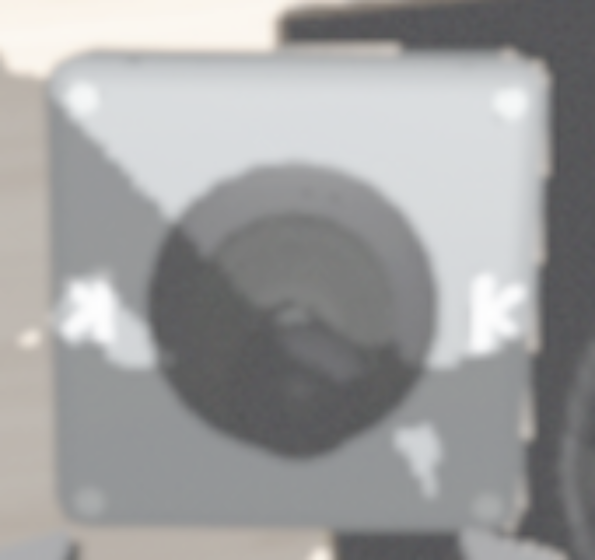

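The pivot is at about world (448,374), and the ball hangs above it as expected. I'll descend with the fingers either side of the ball and push sideways. That keeps the fore tilt spring-centred.

Emit:
apply_moves --moves '[[[0.001,0.0255,0.12],[0,0,0],0.5],[[0.001,0.0255,0.24],[0,0,0],0.5],[[0.001,0.0255,0.36],[0,0,0],0.5],[[0.001,0.0255,0.44],[0,0,0],0.5],[[0.001,0.0255,0.492],[0,0,0],0.5],[[0.001,0.0255,0.492],[0,0,0],0.5],[[0.001,0.0255,0.492],[0,0,0],0.64],[[0.001,0.0255,0.492],[0,0,0],0.64],[[0.001,0.0255,0.492],[0,0,0],0.64],[[0.001,0.0255,0.492],[0,0,0],0.64]]' --squeeze 10

```text
clock: 18.7
eef_pos: [448.6, 374.4, 127.1]
eef_rot: [3.14, 0.001, 3.038]
wrist_force: [0.0, 0.4, -0.4]
finger_gap: 34.0
finger_force: 0.0
```

Run:
```python
from h import *
s=manip.read_state();print(s['finger_gap'],s['finger_force'],s['eef_pos'],s['eef_rot'][2],s['wrist_force'])
im=viewer.camera('wrist')
c=im[120:384,130:380]; c=(255*(c/255.)**.5).astype(np.uint8); cv2.imwrite('pics/c7.png',cv2.resize(c,None,fx=2.2,fy=2.2))
```

```text
34.02021027065339 0.0 [448.57452148 374.37905396 127.10735847] 3.0384595982054767 [ 0.00781119  0.42249289 -0.44765409]
```

View pics/c7.png

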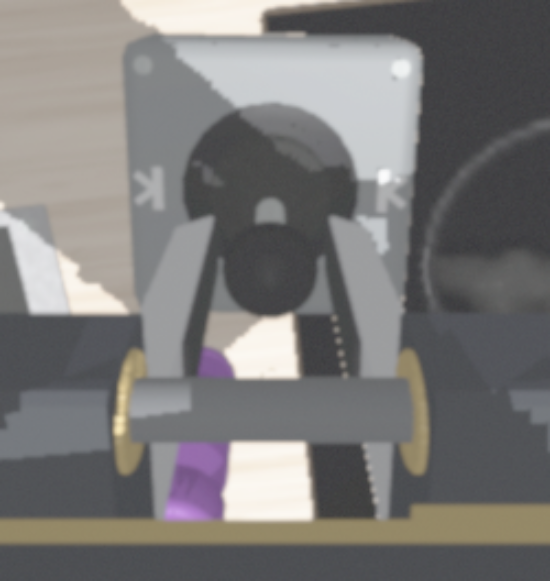

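The ball at (270,269) is centred between the fingers. I'll tilt left with the force readout and hold.

Emit:
apply_moves --moves '[[[0,0.03,0.004],[0,0,0],0.64],[[0,0.06,0.008],[0,0,0],0.64],[[0,0.09,0.014],[0,0,0],0.64],[[0,0.12,0.02],[0,0,0],0.64],[[0,0.134,0.024],[0,0,0],0.64],[[0,0.134,0.024],[0,0,0],0.64],[[0,0.134,0.024],[0,0,0],0.64]]'

```text
clock: 19.33
eef_pos: [451.4, 407.7, 119.6]
eef_rot: [-3.141, -0.0, 3.039]
wrist_force: [0.1, -5.1, 1.7]
finger_gap: 34.0
finger_force: 2.1
```

Run:
```python
from h import *
s=manip.read_state();print(s['finger_gap'],s['finger_force'],s['eef_pos'],s['wrist_force'])
i=viewer.camera_info('wrist'); im=viewer.camera('wrist')
u=np.array([-.1027*0+.1027,.9947,0])
for a in (0,.32,.42,.45): print(a,(proj('wrist',[np.array([448,374,53])+75*np.sin(a)*u+[0,0,75*np.cos(a)]],i)-[130,120])*2.2)
c=im[120:384,130:380]; c=(255*(c/255.)**.5).astype(np.uint8); cv2.imwrite('pics/c8.png',cv2.resize(c,None,fx=2.2,fy=2.2))
```

```text
34.04062102147653 2.0870921295136213 [451.41622812 407.72307426 119.64066227] [ 0.07290127 -5.05620864  1.74782801]
0 [[150.69098781 280.07401887]]
0.32 [[236.055949   274.06652608]]
0.42 [[260.74647945 269.92679405]]
0.45 [[267.81863005 268.50734862]]
```

View pics/c8.png

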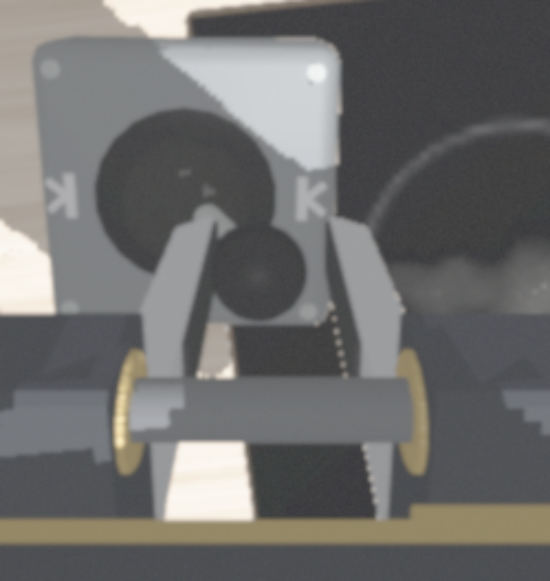

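The ball at (260,272) means about 0.42 rad of tilt, with the fore tilt near 0. I'll hold it.

Emit:
apply_moves --moves '[[[0,0,0],[0,0,0],0.64],[[0,0,0],[0,0,0],0.64],[[0,0,0],[0,0,0],0.64],[[0,0,0],[0,0,0],0.64],[[0,0,0],[0,0,0],0.64],[[0,0,0],[0,0,0],0.64],[[0,0,0],[0,0,0],0.64],[[0,0,0],[0,0,0],0.64],[[0,0,0],[0,0,0],0.64],[[0,0,0],[0,0,0],0.64],[[0,0,0],[0,0,0],0.64],[[0,0,0],[0,0,0],0.64]]'

```text
clock: 20.38
eef_pos: [451.5, 407.6, 119.9]
eef_rot: [-3.141, -0.0, 3.039]
wrist_force: [-0.9, -3.6, -1.5]
finger_gap: 33.9
finger_force: 2.0
```

Emit:
apply_moves --moves '[[[0,0,0],[0,0,0],0.64],[[0,0,0],[0,0,0],0.64],[[0,0,0],[0,0,0],0.64],[[0,0,0],[0,0,0],0.64],[[0,0,0],[0,0,0],0.64],[[0,0,0],[0,0,0],0.64],[[0,0,0],[0,0,0],0.64],[[0,0,0],[0,0,0],0.64],[[0,0,0],[0,0,0],0.64],[[0,0,0],[0,0,0],0.64],[[0,0,0],[0,0,0],0.64],[[0,0,0],[0,0,0],0.64]]'

```text
clock: 21.38
eef_pos: [451.6, 407.6, 119.9]
eef_rot: [-3.142, 0.0, 3.039]
wrist_force: [-0.9, -4.6, -2.4]
finger_gap: 34.1
finger_force: 2.2
```

Emit:
apply_moves --moves '[[[0,0,0],[0,0,0],0.64],[[0,0,0],[0,0,0],0.64],[[0,0,0],[0,0,0],0.64],[[0,0,0],[0,0,0],0.64],[[0,0,0],[0,0,0],0.64],[[0,0,0],[0,0,0],0.64],[[0,0,0],[0,0,0],0.64],[[0,0,0],[0,0,0],0.64],[[0,0,0],[0,0,0],0.64],[[0,0,0],[0,0,0],0.64],[[0,0,0],[0,0,0],0.64],[[0,0,0],[0,0,0],0.64]]'

```text
clock: 22.38
eef_pos: [451.6, 407.6, 119.9]
eef_rot: [3.142, -0.0, 3.039]
wrist_force: [0.1, -4.1, -3.0]
finger_gap: 33.7
finger_force: 2.1
```

Emit:
apply_moves --moves '[[[0,0,0],[0,0,0],0.64],[[0,0,0],[0,0,0],0.64],[[0,0,0],[0,0,0],0.64],[[0,0,0],[0,0,0],0.64],[[0,0,0],[0,0,0],0.64],[[0,0,0],[0,0,0],0.64],[[0,0,0],[0,0,0],0.64],[[0,0,0],[0,0,0],0.64],[[0,0,0],[0,0,0],0.64],[[0,0,0],[0,0,0],0.64],[[0,0,0],[0,0,0],0.64],[[0,0,0],[0,0,0],0.64]]'

```text
clock: 23.38
eef_pos: [451.6, 407.6, 119.9]
eef_rot: [-3.142, -0.0, 3.039]
wrist_force: [-1.3, -4.3, -2.3]
finger_gap: 33.8
finger_force: 2.1
```

Run:
```python
from h import *
s=manip.read_state();print(s['clock'],s['finger_gap'],s['finger_force'],s['eef_pos'],s['wrist_force'])
im=viewer.camera('scene'); cv2.imwrite('pics/s1.png',im); im=viewer.camera('top'); cv2.imwrite('pics/t1.png',im)
```

```text
23.3833 33.84584919190757 2.1153403009520844 [451.56371185 407.62443358 119.90436922] [-1.33766706 -4.29078668 -2.3307331 ]
```

Emit:
apply_moves --moves '[[[0,-0.03,-0.008],[0,0,0],0.64],[[0,-0.07,-0.016],[0,0,0],0.64],[[0,-0.11,-0.022],[0,0,0],0.64],[[0,-0.14,-0.024],[0,0,0],0.64],[[0,-0.18,-0.02],[0,0,0],0.64],[[0,-0.22,-0.012],[0,0,0],0.64],[[0,-0.25,-0.004],[0,0,0],0.64],[[0,-0.268,0],[0,0,0],0.64],[[0,-0.268,0],[0,0,0],0.64],[[0,-0.268,0],[0,0,0],0.64]]'

```text
clock: 24.32
eef_pos: [444.8, 341.0, 119.9]
eef_rot: [3.141, -0.0, 3.038]
wrist_force: [-0.2, 4.5, 1.1]
finger_gap: 34.1
finger_force: 2.1
```

Run:
```python
from h import *
s=manip.read_state();print(s['clock'],s['finger_gap'],s['finger_force'],s['eef_pos'],s['wrist_force'])
i=viewer.camera_info('wrist'); im=viewer.camera('wrist')
u=np.array([.1027,.9947,0])
for a in (-.32,-.42,-.45): print(a,(proj('wrist',[np.array([448,374,53])+75*np.sin(a)*u+[0,0,75*np.cos(a)]],i)-[130,120])*2.2)
c=im[120:384,130:380]; c=(255*(c/255.)**.5).astype(np.uint8)
t=cv2.imread('pics/t1.png')[140:260,120:420]; t=cv2.resize(t,(700,280)); out=np.zeros((600,700,3),np.uint8); out[:280]=t; c=cv2.resize(c,None,fx=1.2,fy=1.2); out[280:280+c.shape[0],:c.shape[1]]=c
t=cv2.resize(viewer.camera('top')[140:260,120:420],(390,156)); out[300:456,305:695]=t
cv2.imwrite('pics/c9.png',out)
```

```text
24.3167 34.09963388623248 2.0662654649095202 [444.76808904 341.00051593 119.94392561] [-0.20384468  4.53119492  1.06294588]
-0.32 [[305.69011919 272.87635909]]
-0.42 [[281.03043666 268.75905281]]
-0.45 [[273.96717086 267.34717796]]
```

View pics/c9.png

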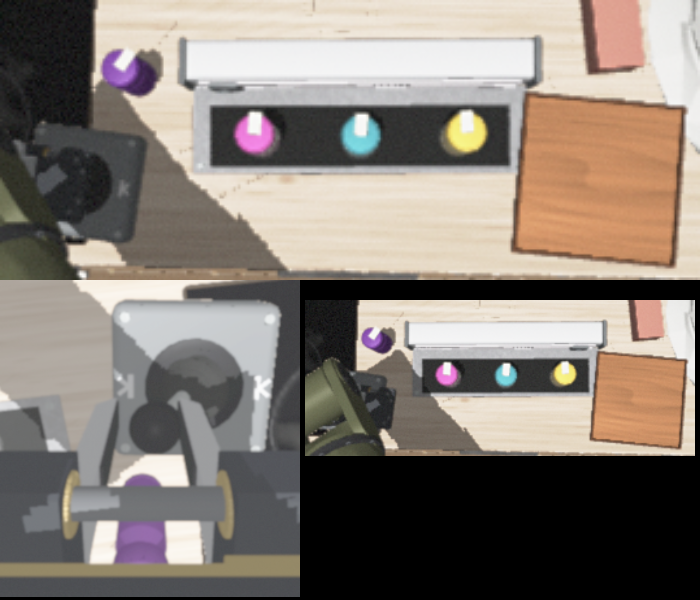

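The head has swept from the left end (225,85) towards the right end (578,348), and the three jars stand with their seals to the bar. The ball is at about −0.42 rad. I'll hold there, then centre and lift off.

Emit:
apply_moves --moves '[[[0,0,0],[0,0,0],0.64],[[0,0,0],[0,0,0],0.64],[[0,0,0],[0,0,0],0.64],[[0,0,0],[0,0,0],0.64],[[0,0,0],[0,0,0],0.64],[[0,0,0],[0,0,0],0.64],[[0,0,0],[0,0,0],0.64],[[0,0,0],[0,0,0],0.64],[[0,0,0],[0,0,0],0.64],[[0,0,0],[0,0,0],0.64],[[0,0,0],[0,0,0],0.64],[[0,0,0],[0,0,0],0.64]]'

```text
clock: 25.42
eef_pos: [444.7, 341.0, 119.9]
eef_rot: [-3.142, -0.0, 3.039]
wrist_force: [0.9, 3.0, 0.5]
finger_gap: 34.0
finger_force: 1.5
```

Emit:
apply_moves --moves '[[[0,0,0],[0,0,0],0.64],[[0,0,0],[0,0,0],0.64],[[0,0,0],[0,0,0],0.64],[[0,0,0],[0,0,0],0.64],[[0,0,0],[0,0,0],0.64],[[0,0,0],[0,0,0],0.64],[[0,0,0],[0,0,0],0.64],[[0,0,0],[0,0,0],0.64],[[0,0,0],[0,0,0],0.64],[[0,0,0],[0,0,0],0.64],[[0,0,0],[0,0,0],0.64],[[0,0,0],[0,0,0],0.64]]'

```text
clock: 26.42
eef_pos: [444.7, 341.0, 119.9]
eef_rot: [-3.142, -0.0, 3.039]
wrist_force: [0.2, 3.2, 1.2]
finger_gap: 34.0
finger_force: 1.5
```

Emit:
apply_moves --moves '[[[0,0,0],[0,0,0],0.64],[[0,0,0],[0,0,0],0.64],[[0,0,0],[0,0,0],0.64],[[0,0,0],[0,0,0],0.64],[[0,0,0],[0,0,0],0.64],[[0,0,0],[0,0,0],0.64],[[0,0,0],[0,0,0],0.64],[[0,0,0],[0,0,0],0.64],[[0,0,0],[0,0,0],0.64],[[0,0,0],[0,0,0],0.64],[[0,0,0],[0,0,0],0.64],[[0,0,0],[0,0,0],0.64]]'

```text
clock: 27.42
eef_pos: [444.7, 341.0, 119.9]
eef_rot: [3.142, -0.0, 3.039]
wrist_force: [-0.1, 3.3, 1.0]
finger_gap: 34.2
finger_force: 1.5
```

Emit:
apply_moves --moves '[[[0,0,0],[0,0,0],0.64],[[0,0,0],[0,0,0],0.64],[[0,0,0],[0,0,0],0.64],[[0,0,0],[0,0,0],0.64],[[0,0,0],[0,0,0],0.64],[[0,0,0],[0,0,0],0.64],[[0,0,0],[0,0,0],0.64],[[0,0,0],[0,0,0],0.64],[[0,0,0],[0,0,0],0.64],[[0,0,0],[0,0,0],0.64],[[0,0,0],[0,0,0],0.64],[[0,0,0],[0,0,0],0.64]]'

```text
clock: 28.42
eef_pos: [444.7, 341.0, 119.9]
eef_rot: [3.142, -0.0, 3.039]
wrist_force: [0.7, 3.2, 1.3]
finger_gap: 33.7
finger_force: 1.5
```

Emit:
apply_moves --moves '[[[0,0.04,-0.008],[0,0,0],0.64],[[0,0.08,-0.016],[0,0,0],0.64],[[0,0.12,-0.022],[0,0,0],0.64],[[0,0.134,-0.024],[0,0,0],0.5],[[0,0.134,-0.024],[0,0,0],0.5],[[0,0.134,-0.1],[0,0,0],0.5],[[0,0.134,-0.2],[0,0,0],0.5],[[0,0.134,-0.35],[0,0,0],0.5],[[0,0.134,-0.4],[0,0,0],0.5],[[0,0.134,-0.4],[0,0,0],0.5]]'

```text
clock: 29.25
eef_pos: [449.0, 374.8, 223.6]
eef_rot: [3.138, 0.004, 3.039]
wrist_force: [0.4, -0.7, 0.2]
finger_gap: 47.0
finger_force: 0.0
```

Run:
```python
from h import *
s=manip.read_state();print(s['clock'],s['finger_gap'],s['finger_force'],s['eef_pos'],s['eef_rot'])
im=viewer.camera('top'); cv2.imwrite('pics/t2.png',im)
hs=cv2.cvtColor(im,cv2.COLOR_BGR2HSV); e=[]
for n,lo,hi in(('mag',145,170),('cy',85,100),('yel',22,32),('purple',125,142)):
    m=cv2.inRange(hs,(lo,110,90),(hi,255,255)); k,l,st,c=cv2.connectedComponentsWithStats(m); ks=[j for j in range(1,k) if st[j,4]>25]
    print(n,[(st[j].tolist(),ray('top',[[st[j,0]+st[j,2]/2-.5,st[j,1]+st[j,3]/2-.5]],111)[0].round(1).tolist()) for j in ks])
```

```text
29.25 46.95047697120525 0.0 [448.98707913 374.84480072 223.56235104] [3.13798224 0.00417791 3.03878953]
mag [([220, 190, 17, 16, 153], [499.9, 181.1, 111.0])]
cy [([267, 190, 16, 16, 138], [502.1, 68.8, 111.0])]
yel [([311, 189, 18, 16, 181], [506.7, -39.4, 111.0])]
purple [([164, 162, 16, 15, 112], [566.7, 320.8, 111.0])]
```

The jars are where I left them and the stick is released. Next is the yellow jar to the tray.

Emit:
apply_moves --moves '[[[-0.05,-0.15,0],[0,0,-0.01],0.4],[[-0.08,-0.3,0],[0,0,-0.02],0.3],[[-0.12,-0.45,0],[0,0,-0.033],0.2],[[-0.16,-0.6,0],[0,0,-0.033],0.2],[[-0.2,-0.76,0],[0,0,-0.033],0.2],[[-0.216,-0.923,0],[0,0,-0.033],0.2],[[-0.216,-0.923,0],[0,0,-0.033],0.2]]'

```text
clock: 29.88
eef_pos: [477.7, 133.8, 218.3]
eef_rot: [-3.14, -0.003, 3.138]
wrist_force: [0.2, 0.7, 0.4]
finger_gap: 75.2
finger_force: 0.0
```

Emit:
apply_moves --moves '[[[-0.03,-0.15,0],[0,0,0],0.2],[[-0.06,-0.3,0],[0,0,0],0.2],[[-0.09,-0.45,0.05],[0,0,0],0.2],[[-0.118,-0.6,0.1],[0,0,0],0.2],[[-0.118,-0.72,0.2],[0,0,0],0.2],[[-0.118,-0.72,0.3],[0,0,0],0.2],[[-0.118,-0.72,0.304],[0,0,0],0.2],[[-0.118,-0.72,0.304],[0,0,0],0.2],[[-0.118,-0.72,0.304],[0,0,0],0.2]]'

```text
clock: 30.63
eef_pos: [508.0, -40.0, 144.6]
eef_rot: [3.142, 0.0, -3.14]
wrist_force: [0.1, -1.1, -0.5]
finger_gap: 75.3
finger_force: 0.0
```

Run:
```python
from h import *
s=manip.read_state();print(s['finger_gap'],s['eef_pos'],s['eef_rot'],move((508,-41,97),np.pi))
```

```text
75.26714272339314 [508.02201103 -39.97055956 144.57163856] [ 3.14156309e+00  1.06297438e-04 -3.13978924e+00] (array([ 1.000e-04, -4.100e-03,  1.903e-01]), array([0.    , 0.    , 0.0006]))
```

Emit:
apply_moves --moves '[[[0,-0.004,0.1],[0,0,0],0.2],[[0,-0.004,0.17],[0,0,0],0.2],[[0,-0.004,0.19],[0,0,0],0.2],[[0,-0.004,0.19],[0,0,0],1],[[0,-0.004,0.19],[0,0,0],1],[[0,-0.004,0.19],[0,0,0],1],[[0,-0.004,0.19],[0,0,0],1],[[0,-0.004,0.19],[0,0,0],1],[[0,-0.004,0.19],[0,0,0],1],[[0,-0.004,0.19],[0,0,0],1],[[0,-0.004,0.19],[0,0,0],1]]' --squeeze 25

```text
clock: 31.55
eef_pos: [508.1, -41.7, 97.0]
eef_rot: [-3.142, 0.001, -3.141]
wrist_force: [0.2, 1.1, 6.3]
finger_gap: 40.7
finger_force: 25.0
```

Run:
```python
from h import *
s=manip.read_state();print(s['finger_gap'],s['finger_force'],s['eef_pos'],move((505,-240,185),np.pi))
```

```text
40.730202212157046 24.981717467308044 [508.14105912 -41.7181426   96.98855034] (array([ 0.0129, -0.7931, -0.352 ]), array([-0.    ,  0.0003,  0.0003]))
```

Emit:
apply_moves --moves '[[[0,0,-0.12],[0,0,0],1],[[0,0,-0.24],[0,0,0],1],[[0,-0.03,-0.33],[0,0,0],1],[[0.005,-0.12,-0.352],[0,0,0],1],[[0.013,-0.24,-0.352],[0,0,0],1],[[0.013,-0.36,-0.352],[0,0,0],1],[[0.013,-0.48,-0.352],[0,0,0],1],[[0.013,-0.6,-0.352],[0,0,0],1],[[0.013,-0.7,-0.352],[0,0,0],1],[[0.013,-0.793,-0.352],[0,0,0],1],[[0.013,-0.793,-0.352],[0,0,0],1],[[0.013,-0.793,-0.352],[0,0,0],1]]'

```text
clock: 32.55
eef_pos: [504.2, -240.6, 183.7]
eef_rot: [3.141, -0.001, 3.141]
wrist_force: [-0.8, 0.4, -2.6]
finger_gap: 40.4
finger_force: 25.0
```

Run:
```python
from h import *
s=manip.read_state();print(s['finger_gap'],s['finger_force'],s['eef_pos'],move((505,-240,106),np.pi))
```

```text
40.36941661837317 24.974913597106934 [ 504.22992145 -240.57692359  183.73284019] (array([-0.0035,  0.0021,  0.3109]), array([ 0.0002, -0.0004, -0.0003]))
```

Emit:
apply_moves --moves '[[[0,0,0.1],[0,0,0],1],[[0,0,0.2],[0,0,0],1],[[0,0,0.27],[0,0,0],1],[[0,0,0.3],[0,0,0],1],[[0,0,0.313],[0,0,0],1],[[0,0,0.315],[0,0,0],1],[[0,0,0.315],[0,0,0],1],[[0,0,0.315],[0,0,0],0.3],[[0,0,0.315],[0,0,0],0.3],[[0,0,0.315],[0,0,0],0.3],[[0,0,0.315],[0,0,0],0.3]]'

```text
clock: 33.47
eef_pos: [504.9, -240.1, 106.1]
eef_rot: [-3.141, 0.001, -3.141]
wrist_force: [-0.3, 0.1, 0.1]
finger_gap: 63.3
finger_force: 0.0
```

Emit:
apply_moves --moves '[[[0,0,-0.08],[0,0,0],0.2],[[0,0,-0.2],[0,0,0],0.2],[[0,0,-0.34],[0,0,0],0.2],[[0,0.1,-0.34],[0,0,0],0.2],[[0,0.24,-0.34],[0,0,0],0.2],[[0,0.38,-0.34],[0,0,0],0.2],[[0,0.52,-0.34],[0,0,0],0.2],[[0,0.66,-0.34],[0,0,0],0.2],[[0,0.8,-0.34],[0,0,0],0.2],[[0,0.9,-0.34],[0,0,0],0.2],[[0,0.9,-0.34],[0,0,0],0.2]]'

```text
clock: 34.38
eef_pos: [504.4, -11.4, 191.0]
eef_rot: [3.141, 0.001, -3.137]
wrist_force: [0.3, -0.3, 0.5]
finger_gap: 75.2
finger_force: 0.0
```

Run:
```python
from h import *
s=manip.read_state();print(s['finger_gap'],s['finger_force'],s['eef_pos'],move((505,69,150),np.pi))
```

```text
75.20734844037274 0.0 [504.39208337 -11.40346682 191.03667829] (array([-0.0037,  0.3215,  0.1643]), array([0.0002, 0.0002, 0.0013]))
```

Emit:
apply_moves --moves '[[[0,0.12,0],[0,0,0],0.2],[[0,0.24,0],[0,0,0],0.2],[[0,0.336,0.05],[0,0,0],0.2],[[0,0.336,0.12],[0,0,0],0.2],[[0,0.336,0.164],[0,0,0],0.2],[[0,0.336,0.164],[0,0,0],0.2],[[0,0.336,0.164],[0,0,0],0.2]]'

```text
clock: 34.97
eef_pos: [504.5, 68.2, 149.7]
eef_rot: [-3.141, -0.001, 3.142]
wrist_force: [-1.0, 0.2, 0.5]
finger_gap: 75.1
finger_force: 0.0
```

Run:
```python
from h import *
s=manip.read_state();print(s['finger_gap'],s['finger_force'],s['eef_pos'],move((505,69,97.5),np.pi))
im=viewer.camera('top'); hs=cv2.cvtColor(im,cv2.COLOR_BGR2HSV)
for n,lo,hi,z in(('mag',145,170,111),('cy',85,100,111),('yel',22,32,120)):
    m=cv2.inRange(hs,(lo,110,60),(hi,255,255)); k,l,st,c=cv2.connectedComponentsWithStats(m)
    print(n,[(st[j].tolist(),ray('top',[[st[j,0]+st[j,2]/2-.5,st[j,1]+st[j,3]/2-.5]],z)[0].round(1).tolist()) for j in range(1,k) if st[j,4]>25])
```

```text
75.07943564430826 0.0 [504.48444977  68.2410709  149.68327553] (array([-0.0022,  0.0031,  0.2087]), array([-0.    , -0.0003, -0.    ]))
mag [([220, 190, 13, 16, 106], [499.8, 185.9, 111.0])]
cy []
yel [([394, 192, 18, 16, 190], [502.8, -235.1, 120.0])]
```

Yellow stands in the tray. Now I'll grip cyan.

Emit:
apply_moves --moves '[[[0,0.002,0.1],[0,0,0],0.2],[[0,0.002,0.18],[0,0,0],0.2],[[0,0.002,0.209],[0,0,0],0.2],[[0,0.002,0.209],[0,0,0],1],[[0,0.002,0.209],[0,0,0],1],[[0,0.002,0.209],[0,0,0],1],[[0,0.002,0.209],[0,0,0],1],[[0,0.002,0.209],[0,0,0],1],[[0,0.002,0.209],[0,0,0],1],[[0,0.002,0.209],[0,0,0],1],[[0,0.002,0.209],[0,0,0],1],[[0,0.002,0.209],[0,0,0],1]]'

```text
clock: 36.02
eef_pos: [504.9, 69.5, 98.1]
eef_rot: [3.142, 0.001, -3.141]
wrist_force: [-0.2, 0.4, 5.7]
finger_gap: 40.6
finger_force: 25.0
```

Run:
```python
from h import *
s=manip.read_state();print(s['finger_gap'],s['finger_force'],s['eef_pos'],move((463,-197,185),np.pi))
```

```text
40.64811516333872 24.99763548374176 [504.85464268  69.52069054  98.09150635] (array([ 0.1679, -1.0659, -0.3478]), array([0.    , 0.0004, 0.0003]))
```

Emit:
apply_moves --moves '[[[0,0,-0.12],[0,0,0],1],[[0,0,-0.24],[0,0,0],1],[[0,-0.03,-0.33],[0,0,0],1],[[0.02,-0.13,-0.348],[0,0,0],1],[[0.05,-0.26,-0.348],[0,0,0],1],[[0.08,-0.39,-0.348],[0,0,0],1],[[0.11,-0.52,-0.348],[0,0,0],1],[[0.14,-0.65,-0.348],[0,0,0],1],[[0.168,-0.77,-0.348],[0,0,0],1],[[0.168,-0.88,-0.348],[0,0,0],1],[[0.168,-0.96,-0.348],[0,0,0],1],[[0.168,-1.0,-0.348],[0,0,0],1]]'

```text
clock: 37.02
eef_pos: [462.3, -182.5, 184.3]
eef_rot: [3.142, -0.0, 3.141]
wrist_force: [-0.5, 0.2, -2.0]
finger_gap: 40.8
finger_force: 25.0
```

Emit:
apply_moves --moves '[[[0,-0.04,0],[0,0,0],1],[[0,-0.066,0],[0,0,0],1],[[0,-0.066,0],[0,0,0],1],[[0,-0.066,0],[0,0,0],1]]'

```text
clock: 37.35
eef_pos: [462.8, -196.5, 184.3]
eef_rot: [3.141, -0.0, -3.14]
wrist_force: [0.5, 0.1, -1.1]
finger_gap: 40.8
finger_force: 25.0
```

Run:
```python
from h import *
s=manip.read_state();print(s['finger_gap'],s['finger_force'],s['eef_pos'],move((463,-197,107),np.pi))
```

```text
40.80314009997197 24.989957213401794 [ 462.76956032 -196.47164006  184.34453053] (array([-0.001 , -0.0022,  0.3094]), array([ 0.0001, -0.0001,  0.0004]))
```

Emit:
apply_moves --moves '[[[0,0,0.1],[0,0,0],1],[[0,0,0.2],[0,0,0],1],[[0,0,0.27],[0,0,0],1],[[0,0,0.3],[0,0,0],1],[[0,0,0.309],[0,0,0],1],[[0,0,0.311],[0,0,0],1],[[0,0,0.311],[0,0,0],1],[[0,0,0.311],[0,0,0],0.4],[[0,0,0.311],[0,0,0],0.4],[[0,0,0.311],[0,0,0],0.4],[[0,0,0.311],[0,0,0],0.4]]'

```text
clock: 38.27
eef_pos: [462.8, -197.1, 107.0]
eef_rot: [-3.141, 0.001, -3.141]
wrist_force: [-0.1, -0.2, 0.1]
finger_gap: 56.4
finger_force: 0.0
```

Emit:
apply_moves --moves '[[[0,0,-0.08],[0,0,0],0.4],[[0,0,-0.2],[0,0,0],0.4],[[0,0,-0.34],[0,0,0],0.3],[[0,0.1,-0.34],[0,0,0],0.2],[[-0.03,0.24,-0.34],[0,0,0],0.2],[[-0.06,0.38,-0.34],[0,0,0],0.2],[[-0.09,0.52,-0.34],[0,0,0],0.2],[[-0.12,0.66,-0.34],[0,0,0],0.2],[[-0.156,0.8,-0.34],[0,0,0],0.2],[[-0.156,0.96,-0.34],[0,0,0],0.2],[[-0.156,1.0,-0.34],[0,0,0],0.2]]'

```text
clock: 39.18
eef_pos: [501.3, 57.1, 191.8]
eef_rot: [3.141, 0.0, -3.138]
wrist_force: [0.4, 0.2, 0.4]
finger_gap: 75.3
finger_force: 0.0
```

Run:
```python
from h import *
s=manip.read_state();print(s['finger_gap'],s['finger_force'],s['eef_pos'],move((502,179,150),np.radians(184)))
im=viewer.camera('top'); hs=cv2.cvtColor(im,cv2.COLOR_BGR2HSV)
for n,lo,hi,z in(('mag',145,170,111),('cy',85,100,120),('yel',22,32,120)):
    m=cv2.inRange(hs,(lo,110,60),(hi,255,255)); k,l,st,c=cv2.connectedComponentsWithStats(m)
    print(n,[(st[j].tolist(),ray('top',[[st[j,0]+st[j,2]/2-.5,st[j,1]+st[j,3]/2-.5]],z)[0].round(1).tolist()) for j in range(1,k) if st[j,4]>25])
```

```text
75.26981316623001 0.0 [501.32506234  57.10307968 191.80673801] (array([-0.0044,  0.4875,  0.1676]), array([ 0.0002,  0.0001, -0.0211]))
mag [([220, 190, 17, 16, 151], [499.9, 181.1, 111.0])]
cy [([377, 210, 17, 15, 145], [460.5, -193.8, 120.0])]
yel [([394, 192, 18, 16, 190], [502.8, -235.1, 120.0])]
```

Emit:
apply_moves --moves '[[[0,0.14,0],[0,0,0],0.2],[[0,0.28,0],[0,0,-0.022],0.2],[[0,0.42,0.04],[0,0,-0.022],0.2],[[0,0.504,0.1],[0,0,-0.022],0.2],[[0,0.504,0.167],[0,0,-0.022],0.2],[[0,0.504,0.167],[0,0,-0.022],0.2],[[0,0.504,0.167],[0,0,-0.022],0.2]]'

```text
clock: 39.82
eef_pos: [501.4, 178.1, 149.8]
eef_rot: [-3.141, -0.001, -3.072]
wrist_force: [0.4, 0.1, 0.2]
finger_gap: 75.3
finger_force: 0.0
```

Run:
```python
from h import *
s=manip.read_state();print(s['finger_gap'],s['finger_force'],s['eef_pos'],move((502,179,97),np.radians(184)))
```

```text
75.31549826519496 0.0 [501.35792364 178.08747742 149.79365125] (array([-0.0031,  0.0036,  0.2112]), array([-0.0001, -0.0004, -0.0001]))
```

Emit:
apply_moves --moves '[[[0,0.002,0.1],[0,0,0],0.2],[[0,0.002,0.18],[0,0,0],0.2],[[0,0.002,0.211],[0,0,0],0.2],[[0,0.002,0.211],[0,0,0],1],[[0,0.002,0.211],[0,0,0],1],[[0,0.002,0.211],[0,0,0],1],[[0,0.002,0.211],[0,0,0],1],[[0,0.002,0.211],[0,0,0],1],[[0,0.002,0.211],[0,0,0],1],[[0,0.002,0.211],[0,0,0],1],[[0,0.002,0.211],[0,0,0],1],[[0,0.002,0.211],[0,0,0],1]]'

```text
clock: 40.82
eef_pos: [501.7, 179.6, 97.9]
eef_rot: [3.141, 0.001, -3.072]
wrist_force: [-0.5, -0.7, 6.3]
finger_gap: 40.7
finger_force: 25.0
```

Run:
```python
from h import *
s=manip.read_state();print(s['finger_gap'],s['finger_force'],s['eef_pos'],move((470,-40,185),np.pi),move((421,-154,185),np.pi,((470,-40,185),down(np.pi))))
```

```text
40.71054758862426 24.998120069503784 [501.71442245 179.57542169  97.85530031] (array([ 0.1876, -0.8672, -0.3489]), array([0.    , 0.0004, 0.0223])) (array([ 0.196, -0.456, -0.   ]), array([0., 0., 0.]))
```

Emit:
apply_moves --moves '[[[0,0,-0.12],[0,0,0],1],[[0,0,-0.24],[0,0,0],1],[[0,-0.03,-0.33],[0,0,0],1],[[0.03,-0.13,-0.349],[0,0,0.01],1],[[0.06,-0.26,-0.349],[0,0,0.022],1],[[0.09,-0.39,-0.349],[0,0,0.022],1],[[0.12,-0.52,-0.349],[0,0,0.022],1],[[0.15,-0.65,-0.349],[0,0,0.022],1],[[0.17,-0.77,-0.349],[0,0,0.022],1],[[0.188,-0.867,-0.349],[0,0,0.022],1],[[0.188,-0.867,-0.349],[0,0,0.022],1]]'

```text
clock: 41.73
eef_pos: [469.0, -43.2, 184.4]
eef_rot: [-3.141, -0.0, 3.139]
wrist_force: [0.1, 0.4, -2.0]
finger_gap: 40.4
finger_force: 25.0
```

Emit:
apply_moves --moves '[[[0.05,-0.12,0],[0,0,0],1],[[0.1,-0.24,0],[0,0,0],1],[[0.15,-0.36,0],[0,0,0],1],[[0.196,-0.43,0],[0,0,0],1],[[0.196,-0.456,0],[0,0,0],1],[[0.196,-0.456,0],[0,0,0],1],[[0.196,-0.456,0],[0,0,0],1]]'

```text
clock: 42.32
eef_pos: [421.1, -153.5, 184.4]
eef_rot: [3.141, 0.0, -3.141]
wrist_force: [-0.4, 0.3, -0.7]
finger_gap: 40.5
finger_force: 25.0
```

Run:
```python
from h import *
s=manip.read_state();print(s['finger_gap'],s['finger_force'],s['eef_pos'],move((421,-154,106.8),np.pi))
```

```text
40.47661755048613 24.989967942237854 [ 421.08541211 -153.4825494   184.41142391] (array([ 3.000e-04, -2.200e-03,  3.104e-01]), array([0.0001, 0.    , 0.0002]))
```

Emit:
apply_moves --moves '[[[0,0,0.1],[0,0,0],1],[[0,0,0.2],[0,0,0],1],[[0,0,0.27],[0,0,0],1],[[0,0,0.3],[0,0,0],1],[[0,0,0.31],[0,0,0],1],[[0,0,0.312],[0,0,0],1],[[0,0,0.312],[0,0,0],1],[[0,0,0.312],[0,0,0],0.4],[[0,0,0.312],[0,0,0],0.4],[[0,0,0.312],[0,0,0],0.4],[[0,0,0.312],[0,0,0],0.4]]'

```text
clock: 43.23
eef_pos: [420.9, -154.1, 106.7]
eef_rot: [-3.141, 0.0, -3.141]
wrist_force: [0.9, 0.1, 0.7]
finger_gap: 56.2
finger_force: 0.0
```

Emit:
apply_moves --moves '[[[0,0,-0.08],[0,0,0],0.4],[[0,0,-0.2],[0,0,0],0.4],[[0,0,-0.34],[0,0,0],0.4],[[0,0,-0.48],[0,0,0],0.4],[[0,0.14,-0.6],[0,0,0],0.4],[[0,0.28,-0.7],[0,0,0],0.4],[[0,0.42,-0.7],[0,0,0],0.4],[[0,0.56,-0.7],[0,0,0],0.4],[[0,0.7,-0.7],[0,0,0],0.4],[[0,0.8,-0.7],[0,0,0],0.4],[[0,0.8,-0.7],[0,0,0],0.4],[[0,0.8,-0.7],[0,0,0],0.4]]'

```text
clock: 44.23
eef_pos: [420.4, 46.8, 281.6]
eef_rot: [-3.142, 0.0, -3.138]
wrist_force: [0.3, -0.6, -0.1]
finger_gap: 56.6
finger_force: 0.0
```

Run:
```python
from h import *
a=viewer.camera('top')[140:270,120:430]; b=viewer.camera('scene')[150:340,150:400]
cv2.imwrite('pics/f.png',np.vstack([cv2.resize(a,(620,260)),cv2.resize(b,(620,340))])); s=manip.read_state();print(s['eef_pos'],s['clock'])
```

```text
[420.57598767  45.43498386 281.48632545] 44.3333
```

View pics/f.png

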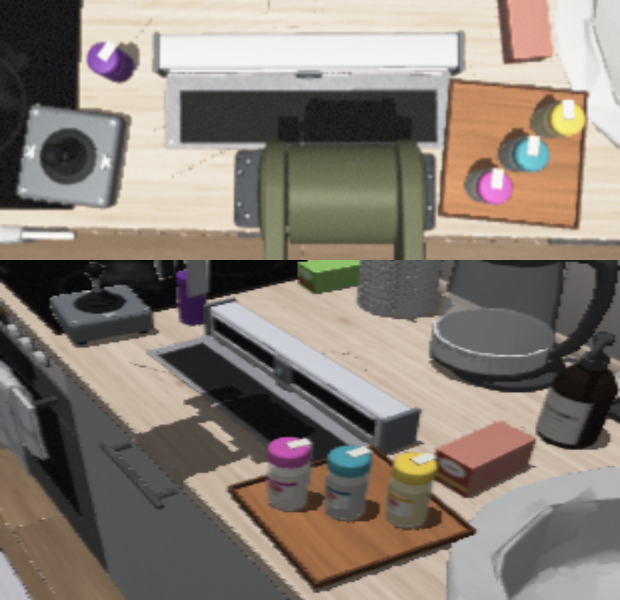

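All three jars stand upright in the tray, at (495,185), (531,152) and (567,118) in the top view. The carton and the purple look-alike haven't moved, and the stick is upright. I'll hand the job in.

```bash
python3 -c "
from cell import manip
print(manip.sign_off())"
```

```text
the job is handed in; nothing more can be done
None
```

I found three jars and no fourth, scanned them on the deck with the stick held left and then right for about four seconds each, stood all three upright in the tray with the carton untouched, and handed the job in at about 44 s; no verdict came back.

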